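# Cock the demoulding knocker

## Robot

A 7-joint arm with a two-finger parallel gripper is mounted at the origin on the work surface. World frame = base frame: x ahead of the robot, y to its left, z up, the work surface at z = 0. Lengths are in m, angles in rad, forces in N, time in s.
With the tool pointing down it reaches from about 0.4 to 0.85 m from the base axis. Payload 6.9 kg.
Tool frame: the origin (TCP) lies at the centre of the arm's flange, where the gripper is bolted on; the fingertips stand 173 mm ahead of it and the grasp point (between the pads) lies 155 mm ahead of it; z points along the fingers, y is the line along which they close (so a half turn about z gives the same grasp; the last joint's range is limited). The gripper opens to 85 mm and grips with 20 to 120 N. Pads are 22 mm wide; open, the fingers measure 114 mm over their backs; the gripper's body (76 mm by 85 mm) begins 54 mm behind the grasp point. The pads swing forward as they close: fully open they stand 13 mm farther back than shut.
Start: joints at [1.208, 0.507, -0.238, 1.5, 0.126, 1.149, -0.155], TCP at [0.282, -0.558, 0.405] pointing down, gripper open.
Joint ranges: [-3.08, 3.08], [-0.24, 2.05], [-1.43, 1.35], [0, 2.5], [-1.52, 4.66], [0.17, 1.96], [-2.89, 2.89]. Speed limits (rad/s): [2.39, 2.39, 3.14, 3.14, 3.14, 3.14, 3.14].

## Interface

Orientations are given as a rotation vector (axis times angle).
In Python, from station import bot gives the robot as it stands. The module is installed in compiled form; this text tells all that it offers.
- The arm moves only by the tool apply_moves, never from a script. Its arguments are lists of equal length, an entry for each row: "travel": the shift along the tool's x, y, z in cm, a list of three; "twist": the turn about the tool's z in rad. A call has 1 to 20 rows; each row is the pose to reach, as a shift and turn from the pose commanded when the call began, along the tool's axes at that moment; what a row does not reach only later rows make up. A row lasts 1/8 s, in which the tool goes at most 62.5 mm and 10.7 degrees, less where a joint would pass 70% of its speed; a pose out of reach is approached as far as the arm can. A call with a gripper value outside its range is refused whole. "grip" is the opening, from 0 (shut) to 1 (fully open), set as the call begins (left out, the last holds). The fingers move at their own pace and stop on an object; "grip_force" is the grip in N (left out, the last holds). Time passes only in rows, so rows that repeat a pose let the fingers close. It gives the time, the measured TCP pose, the force, the opening and the grip force at its end, in the units of the state.
- bot.get_state(): the state, without advancing time (a new reading comes with each control period).
- bot.snapshot(name): name is "side" or "top" or "wrist"; returns (picture, depth): 400x640x3 uint8, red, green, blue; 400x640 float32, m along the optical axis (not along the pixel's ray), 0 where there is no reading.
- bot.get_calibration(name): a dict with "camera_matrix" (3x3 intrinsics, pixels), "D" ([k1, k2, p1, p2, k3] as OpenCV has them; the pictures are not rectified), "world_from_camera" (4x4, takes a point from camera to world coordinates). Camera axes: x right, y down, z forward; pixel columns grow to the right and rows downward; lengths in m; the calibration is good to about 2 mm. A picture is of the moment at which its call begins: read the wrist's pose just before it. get_calibration takes no time and is no camera call; for the wrist camera it gives the pose at the moment of the call.
- bot.sign_off(): hands the job in; it is judged then, once.
The state is a dict: "time_s": time; "joint_positions": joint angles; "qvel": joint speeds; "tau": joint torques, N m; "tool_pos": TCP position; "tcp_rot": TCP orientation; "contact_force": force on the tool from outside, world axes, zero at the start; "moment": the same for the moment, N m; "width": finger opening in m; "grip_force": force on a finger pad.
Only numpy, scipy, OpenCV 4.12 (cv2) and the standard library are available. Lean on these libraries where they do the work, as an engineer would, in place of code of your own. Each camera call takes 0.05 s, during which the arm holds its last target. There are 200 camera calls.

## Task

Cock the spring knocker so it is ready to rap the chocolate mould: take the black upright handle, draw the arm back until it is past the red hair-trigger catch, then ease it onto the catch and let go, so that it stays cocked. Do it gently: do not ram the arm against its rubber stop or the catch, never let it snap or fly home, and leave the mould, the spare moulds, the jar and the scraper where they are.

Things in the scene. Friction and masses are not known exactly. Their poses are not given: they have to be found in the camera images.
- frame: Knocker's fixed white base plate, bolted down, 300 x 400 x 12 mm, z up; origin on the table, under it. Plate spans x -130..170, y -165..235 mm in its axes. The arm's vertical pivot is at x 100, y 0. At rest the arm points along frame -x from the pivot; drawing it back swings its tip towards +y (clockwise from above). The mould's nest is on the -y side, the catch on the +y side.
- pivot (a point): Point on the arm's vertical pivot axis, 37 mm above the table (arm bar's mid height). The coil spring round it, topped at 85 mm, drives the arm home with 0.45 N m at angle 0 rising evenly to 1.35 N m at 1.0 rad (3 to 8.5 N at the handle).
- knocker (a joint): Angle of the knocker arm, rad: 0 at rest beside the mould, growing as it is drawn back (limit 1.25). The catch holds it somewhere between 0.77 and 1.03: its block is adjusted along the draw, the setting differs each time and is not given; find it by feel or by eye.
- catch_mid (a point): Fixed point of the frame, 25 mm above the table: middle of where the catch may stand (it is within 23 mm of this along the draw). Catch: red pawl on a low blue block, all below 37 mm. The pin pushes the pawl aside (1 to 3 N extra pull at the handle, over about 10 to 15 mm) and it closes behind the pin by itself. It is lightly sprung: a nudge on it fires the arm.
- draw_pin: Brass pin, 8 mm diameter, under the arm's tip, 200 mm from the pivot axis; origin on its axis at table height. The catch hooks behind it. About 2 mm after the pawl closes, the pin meets a stiff rubber stop (4 N per mm): a steep rise of the pull. Then let the arm back a few mm until the pawl carries the load and the pull is gone; if it is not hooked, the pull stays.
- handle (a point): Centre of the grip on the arm: upright black cylinder, 22 mm diameter, 55 mm tall (48 to 103 mm above the table), 160 mm from the pivot axis; this point is half-way up. The grip spins freely on its own axis and travels with the arm on a level circle. The steel bar below it is 18 mm wide, top at 42 mm; a hammer head stands on the bar 60 mm nearer the pivot, top at 46 mm.
- mould: Clear mould with three set chocolate bars, 175 x 90 x 24 mm, lying loose in the nest on the frame; origin at the centre of its underside. Leave it alone.
- mould_pair: Two more such moulds stacked on the table, 175 x 90 x 51 mm together; origin at the centre of the underside. Leave alone.
- jar: Amber jar with a white cap, 72 mm in diameter, 100 mm tall, upright; origin at the centre of its underside. Leave alone.
- scraper: Flat scraper lying on the table, about 250 mm long; origin under its middle. Leave alone.

How it is judged:
By the outcome, as a careful person would: the job done as asked, in the order asked, and still so for the second after the job is handed in, with the robot touching nothing.
It also fails if it takes over 67 s, if anything falls off the work surface, if the arm or the gripper's body presses on something with over 40 N, if the wrist force passes 120 N, or if a joint passes its speed limit or range.

## Working session

There is one attempt and no reset: what is moved stays moved. The work goes in short steps, Python scripts to look and compute and a tool call to move; the robot and the scene stay as the last step left them, time stands still between calls to the robot, and variables do not carry over. Pictures are saved under pics/ and viewed, at most 10 in all, crops included, and the job is handed in when it is done.

Besides the shell and the picture viewer there is one more tool, called after ">>>" by a JSON object that holds its "op" and its "data", one argument or row to a line. apply_moves: Moves the arm, as the interface text tells. Its arguments: {"type":"object","properties":{"travel":{"type":"array"},"twist":{"type":"array"},"grip":{"type":"number"},"grip_force":{"type":"number"}},"required":["travel","twist"]}

```bash
mkdir -p pics; cat > h.py <<'E'
import numpy as np, cv2
from station import bot
def shot(n):
    c=bot.get_calibration(n); p,d=bot.snapshot(n); return p,d,c
def ray(c,uv):
    u=cv2.undistortPoints(np.array(uv,float).reshape(-1,1,2),np.array(c["camera_matrix"],float),np.array(c["D"],float)).reshape(-1,2)
    T=np.array(c["world_from_camera"]); return T[:3,3],(np.c_[u,np.ones(len(u))]@T[:3,:3].T)
def onz(c,uv,z):
    o,r=ray(c,uv); return o+r*((z-o[2])/r[:,2:3])
def cross2(c1,a,c2,b):
    o1,r1=ray(c1,[a]);o2,r2=ray(c2,[b]); s=np.linalg.lstsq(np.c_[r1[0],-r2[0]],o2-o1,rcond=None)[0]
    p=o1+s[0]*r1[0];q=o2+s[1]*r2[0]; return (p+q)/2,np.linalg.norm(p-q)
def pts(c,d):
    v,u=np.mgrid[:d.shape[0],:d.shape[1]]; o,r=ray(c,np.c_[u.ravel(),v.ravel()])
    return (o+r*d.reshape(-1,1)).reshape(d.shape+(3,))
E
python3 - <<'E'
from h import *
for n in("top","side"):
    p,d,c=shot(n); cv2.imwrite(f"pics/{n}0.png",p[:,:,::-1]); np.savez(f"{n}0.npz",p=p,d=d)
    print(n,np.round(c["world_from_camera"],3).tolist())
s=bot.get_state();print({k:np.round(v,3) for k,v in s.items()})
E
```

```text
top [[0.013, -0.98, 0.198, 0.314], [-1.0, -0.008, 0.025, -0.077], [-0.023, -0.198, -0.98, 1.31], [0.0, 0.0, 0.0, 1.0]]
side [[-0.904, -0.314, 0.29, 0.121], [-0.428, 0.628, -0.65, 0.893], [0.022, -0.712, -0.702, 1.125], [0.0, 0.0, 0.0, 1.0]]
{'time_s': np.float64(0.1), 'joint_positions': array([ 1.207,  0.508, -0.238,  1.501,  0.126,  1.149, -0.155]), 'qvel': array([-0.   , -0.002, -0.001, -0.006, -0.   , -0.001, -0.001]), 'tau': array([-5.0000e-03, -6.2184e+01, -2.1950e+00, -2.5021e+01,  1.3000e-02,
        8.0000e-03,  0.0000e+00]), 'tool_pos': array([ 0.282, -0.557,  0.404]), 'tcp_rot': array([-3.054e+00, -7.290e-01,  1.000e-03]), 'contact_force': array([-0.008, -0.081,  0.942]), 'moment': array([0.014, 0.059, 0.03 ]), 'grip_force': np.float64(0.0), 'width': np.float64(0.085)}
```

View pics/top0.png

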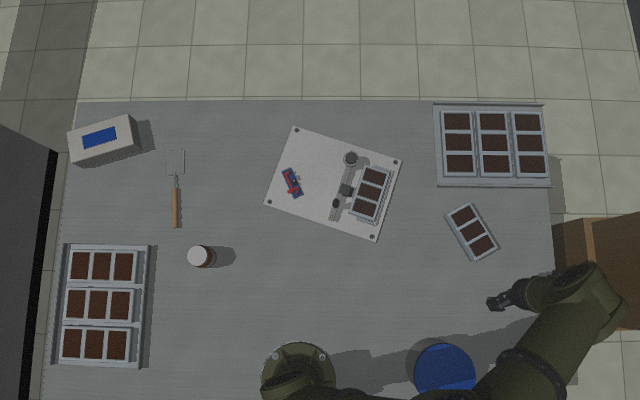

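View pics/side0.png

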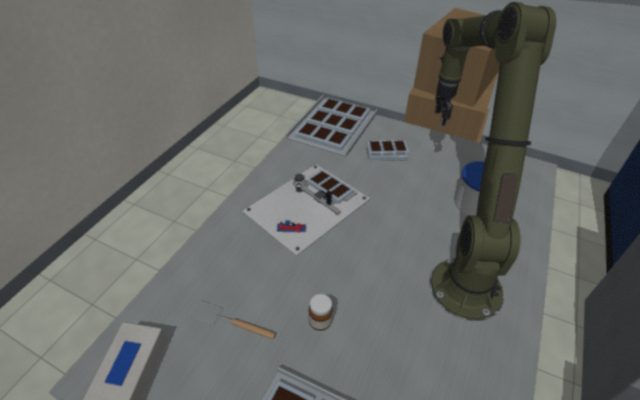

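The top view shows the white plate (corners about (296,126), (402,160), (377,241), (264,204)), pivot (350,158), hammer (346,190), black handle (336,203) and red/blue catch (292,183). The side view shows the handle at (328,198) and the catch at (291,228).

```bash
cat > m.py <<'E'
from h import *
D={}
for n in("top","side"):
    z=np.load(n+"0.npz");p,d=z["p"],z["d"];c=bot.get_calibration(n);D[n]=(p,d,c)
    g=p.astype(int); roi=np.zeros(d.shape,bool)
    (roi.__setitem__((slice(115,250),slice(255,410)),True) if n=="top" else roi.__setitem__((slice(155,255),slice(235,375)),True))
    P=pts(c,d)
    print(n,"depth z table/plate",np.round(np.median(P[...,2][roi]),4))
    w=((g.min(2)>(150 if n=="top" else 130))&roi).astype(np.uint8)
    w=cv2.morphologyEx(w,cv2.MORPH_CLOSE,np.ones((5,5)))
    ct=max(cv2.findContours(w,0,1)[0],key=cv2.contourArea); hull=cv2.convexHull(ct).reshape(-1,2)
    W=onz(c,hull,.012)[:,:2]; r=cv2.minAreaRect((W*1000).astype(np.float32)); print("rect",r,cv2.boxPoints(r).round().tolist())
    k=((g.max(2)<45)&roi).astype(np.uint8)
    q,_,st,ce=cv2.connectedComponentsWithStats(k)
    for i in range(1,q):
        if st[i,4]>8: print("dark",st[i],ce[i].round(1),np.round(np.median(P[_==i],0),3))
    red=(g[...,0]>g[...,1]+60)&(g[...,0]>g[...,2]+60)&roi
    blue=(g[...,2]>g[...,0]+25)&roi
    for nm,mk in(("red",red),("blue",blue)):
        v,u=np.nonzero(mk); print(nm,len(u),u.mean().round(1),v.mean().round(1),np.round(np.median(P[mk],0),3))
    a=(slice(110,255),slice(250,415)) if n=="top" else (slice(150,260),slice(235,375))
    im=cv2.resize(p[a][:,:,::-1],None,fx=4,fy=4,interpolation=2); D[n]+=(im,)
cv2.imwrite("pics/crop.png",D["top"][3])
E
python3 m.py
```

```text
top depth z table/plate 0.0052
rect ((568.0091552734375, -99.58863067626953), (10.268233299255371, 0.0), -179.74012756347656) [[573.0, -100.0], [573.0, -100.0], [563.0, -100.0], [563.0, -100.0]]
red 60 289.8 183.8 [0.621 0.041 0.03 ]
blue 150 292.0 182.5 [0.64  0.032 0.019]
side depth z table/plate 0.0025
rect ((640.0924072265625, -104.09902954101562), (400.89013671875, 300.4107360839844), 71.70763397216797) [[435.0, -247.0], [720.0, -342.0], [846.0, 39.0], [560.0, 133.0]]
dark [325 192   8  12  57] [328.2 196.7] [ 0.55  -0.106  0.084]
red 56 291.6 227.3 [0.623 0.041 0.028]
blue 84 289.8 227.4 [0.644 0.038 0.018]
```

View pics/crop.png

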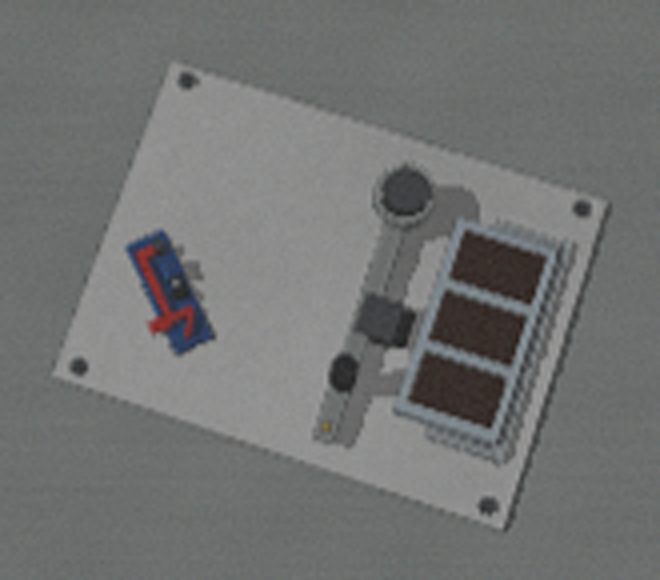

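The crop agrees: the plate measures 401 x 300 mm, with the pivot in its upper part and the handle below the hammer. I'll cross-check the handle from the two views and work out the approach.

```bash
cat > g.py <<'E'
from h import *
from scipy.spatial.transform import Rotation as R
X=np.array([.949,-.315,0]);Y=np.array([.315,.949,0]);C=np.array([.640,-.104,0])
PIV=C+.080*X-.035*Y
def arm(th,r=.16,z=.0755): return PIV+r*(-X*np.cos(th)+Y*np.sin(th))+[0,0,z]
def tool(p,yaw=None):
    "cm shift and twist to bring TCP to p and tool y to world yaw"
    s=bot.get_state();M=R.from_rotvec(s["tcp_rot"]).as_matrix();y=np.arctan2(M[1,1],M[0,1])
    t=None if yaw is None else -((yaw-y+np.pi/2)%np.pi-np.pi/2)
    return np.round(M.T@(np.array(p)-s["tool_pos"])*100,2),t
E
python3 - <<'E'
from g import *
ct,cs=bot.get_calibration("top"),bot.get_calibration("side")
print("piv",PIV,"handle pred",arm(0)); print(cross2(ct,(335.75,202.6),cs,(328.2,194.5)))
print(cross2(ct,(289.8,183.8),cs,(291.6,227.3)), arm(.9,.2,.025))
print(tool(arm(0)*[1,1,0]+[0,0,.36],.80))
E
```

```text
piv [ 0.704895 -0.162415  0.      ] handle pred [ 0.553055 -0.112015  0.0755  ]
(array([ 0.55551965, -0.11324312,  0.09071941]), np.float64(0.0002130655537650307))
(array([0.6299598 , 0.0390857 , 0.02594317]), np.float64(0.0034648323594783227)) [0.63626302 0.02542188 0.025     ]
(array([ 44.28, -27.49,   4.44]), np.float64(1.2395851112031373))
```

>>> {"op": "apply_moves", "data": {
  "travel": [
    [2,-1.2,0],
    [6,-3.7,0],
    [10,-6.2,0],
    [14,-8.7,0],
    [18,-11.2,0],
    [22,-13.7,0.2],
    [26,-16.2,0.4],
    [30,-18.7,0.6],
    [34,-21.2,0.8],
    [38,-23.6,1],
    [41,-25.5,1],
    [43,-26.7,1],
    [44,-27.4,1],
    [44.3,-27.5,1],
    [44.3,-27.5,1],
    [44.3,-27.5,1]
  ],
  "twist": [0.05,0.15,0.25,0.35,0.45,0.55,0.65,0.75,0.85,0.95,1.05,1.15,1.2,1.24,1.24,1.24],
  "grip": 1
}}

```text
time_s: 2.1
tool_pos: [0.5531, -0.1124, 0.3945]
tcp_rot: [2.911, -1.181, -0.001]
contact_force: [-0.8, -0.0, 0.4]
width: 0.0853
grip_force: 0.0
```

```bash
python3 - <<'E'
from g import *
p,d,c=shot("wrist"); cv2.imwrite("pics/w1.png",p[:,:,::-1]); np.savez("w1.npz",p=p,d=d,T=c["world_from_camera"])
s=bot.get_state();print(s["time_s"],s["tool_pos"],s["contact_force"],s["joint_positions"])
P=pts(c,d);g=p.astype(int)
k=((g.max(2)<50)&(P[...,2]>.08)&(P[...,2]<.12)&(np.hypot(P[...,0]-.555,P[...,1]+.113)<.04))
v,u=np.nonzero(k);print(len(u),u.mean(),v.mean(),np.round((P[k].min(0)+P[k].max(0))/2,4),np.round(np.ptp(P[k],axis=0),4),P[k][:,2].max())
print(np.round(c["world_from_camera"],3).tolist())
E
```

```text
2.15 [ 0.55309879 -0.11247217  0.39458712] [ 0.21348347  0.23807651 -1.3038839 ] [ 0.19061233  0.41636519 -0.04955909  1.68081377  0.02333481  1.04533421
 -2.20829509]
419 320.7971360381862 191.06443914081146 [ 0.5567 -0.1167  0.0914] [0.0189 0.0181 0.0227] 0.10274647177431923
[[-0.697, -0.69, -0.195, 0.604], [-0.717, 0.671, 0.188, -0.162], [0.001, 0.271, -0.963, 0.362], [0.0, 0.0, 0.0, 1.0]]
```

View pics/w1.png

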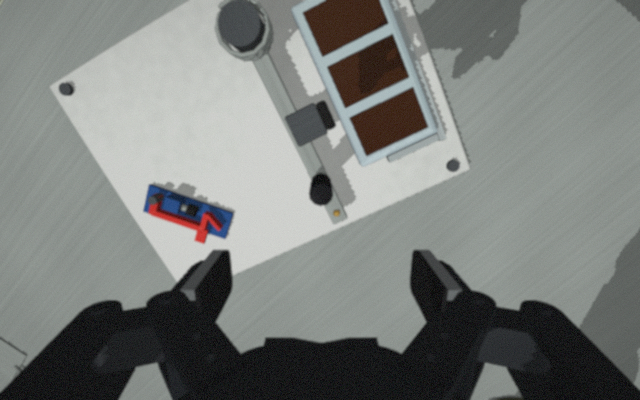

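The wrist view shows the handle at (320,190), top measured at 103 mm, and the red pawl hook near (205,230). The handle is within 2 mm of the tool axis, so I'll descend and grip, and also work out the catch angle.

>>> {"op": "apply_moves", "data": {
  "travel": [
    [0.15,0,1],
    [0.15,0,2.5],
    [0.15,0,4],
    [0.15,0,5.5],
    [0.15,0,7],
    [0.15,0,8.5],
    [0.15,0,10],
    [0.15,0,11.5],
    [0.15,0,13],
    [0.15,0,14.2],
    [0.15,0,15.2],
    [0.15,0,15.8],
    [0.15,0,16],
    [0.15,0,16],
    [0.15,0,16]
  ],
  "twist": [0,0,0,0,0,0,0,0,0,0,0,0,0,0,0]
}}

```text
time_s: 4.03
tool_pos: [0.5545, -0.1132, 0.2351]
tcp_rot: [-2.911, 1.182, -0.001]
contact_force: [0.3, -0.4, -0.1]
width: 0.0855
grip_force: 0.0
```

```bash
python3 - <<'E'
from g import *
z=np.load("w1.npz");c=bot.get_calibration("wrist");c["world_from_camera"]=z["T"]
for uv,h in (((203,240),.03),((208,213),.03),((222,232),.03),((152,207),.03),((337,213),.042)):
    p=onz(c,[uv],h)[0];v=p-PIV;print(uv,p.round(4),"r",np.hypot(v[0],v[1]).round(4),"th",np.arctan2(v@Y,-v@X).round(3))
s=bot.get_state();print(s["time_s"],s["tool_pos"],s["contact_force"])
E
```

```text
(203, 240) [0.6003 0.0362 0.03  ] r 0.2245 th 0.766
(208, 213) [0.6178 0.0059 0.03  ] r 0.1895 th 0.773
(222, 232) [0.5911 0.012  0.03  ] r 0.2083 th 0.672
(152, 207) [0.6685 0.0476 0.03  ] r 0.2131 th 1.079
(337, 213) [ 0.5171 -0.1034  0.042 ] r 0.1969 th -0.016
4.025 [ 0.55453278 -0.11317539  0.2350536 ] [ 0.32797577 -0.3686407  -0.07302067]
```

>>> {"op": "apply_moves", "data": {
  "travel": [
    [0,0,0],
    [0,0,0],
    [0,0,0],
    [0,0,0],
    [0,0,0],
    [0,0,0],
    [0,0,0],
    [0,0,0],
    [0,0,0],
    [0,0,0]
  ],
  "twist": [0,0,0,0,0,0,0,0,0,0],
  "grip": 0,
  "grip_force": 35
}}

```text
time_s: 5.28
tool_pos: [0.5543, -0.1132, 0.2348]
tcp_rot: [2.911, -1.182, -0.0]
contact_force: [-1.8, -1.2, 5.5]
width: 0.0209
grip_force: 34.1
```

```bash
cat > arc.py <<'E'
import sys
from g import *
a,b,n=float(sys.argv[1]),float(sys.argv[2]),int(sys.argv[3])
s=bot.get_state();M=R.from_rotvec(s["tcp_rot"]).as_matrix();v=s["tool_pos"]-PIV
f=s["contact_force"];th=np.arctan2(v@Y,-v@X);t=X*np.sin(th)+Y*np.cos(th)
print("t",s["time_s"],"th",th.round(4),"r",np.hypot(v[0],v[1]).round(4),"z",s["tool_pos"][2].round(4),"Fpull",round(-f@t,2),"f",f.round(1),"w",s["width"],s["grip_force"])
# shifts from commanded angle a to b, radius .16
print([[round(x,2) for x in (M.T@(arm(q)-arm(a))*100)[:2]]+[0] for q in np.linspace(a,b,n+1)[1:]])
E
python3 arc.py 0 .6 18
```

```text
t 5.275 th -0.0049 r 0.1584 z 0.2348 Fpull 1.64 f [-1.8 -1.2  5.5] w 0.020939212284655787 34.141783118247986
[[np.float64(-0.22), np.float64(-0.48), 0], [np.float64(-0.43), np.float64(-0.97), 0], [np.float64(-0.62), np.float64(-1.47), 0], [np.float64(-0.8), np.float64(-1.98), 0], [np.float64(-0.96), np.float64(-2.49), 0], [np.float64(-1.1), np.float64(-3.0), 0], [np.float64(-1.22), np.float64(-3.52), 0], [np.float64(-1.33), np.float64(-4.04), 0], [np.float64(-1.42), np.float64(-4.57), 0], [np.float64(-1.49), np.float64(-5.1), 0], [np.float64(-1.54), np.float64(-5.63), 0], [np.float64(-1.58), np.float64(-6.16), 0], [np.float64(-1.6), np.float64(-6.69), 0], [np.float64(-1.6), np.float64(-7.22), 0], [np.float64(-1.58), np.float64(-7.76), 0], [np.float64(-1.54), np.float64(-8.29), 0], [np.float64(-1.49), np.float64(-8.82), 0], [np.float64(-1.42), np.float64(-9.35), 0]]
```

Gripped (width 21 mm, 34 N). Drawing to about 0.6 rad.

>>> {"op": "apply_moves", "data": {
  "travel": [
    [-0.1,-0.24,0],
    [-0.43,-0.97,0],
    [-0.62,-1.47,0],
    [-0.8,-1.98,0],
    [-0.96,-2.49,0],
    [-1.1,-3.0,0],
    [-1.22,-3.52,0],
    [-1.33,-4.04,0],
    [-1.42,-4.57,0],
    [-1.49,-5.1,0],
    [-1.54,-5.63,0],
    [-1.58,-6.16,0],
    [-1.6,-6.69,0],
    [-1.6,-7.22,0],
    [-1.58,-7.76,0],
    [-1.54,-8.29,0],
    [-1.49,-8.82,0],
    [-1.42,-9.35,0],
    [-1.42,-9.35,0]
  ],
  "twist": [0,0,0,0,0,0,0,0,0,0,0,0,0,0,0,0,0,0,0]
}}

```text
time_s: 7.65
tool_pos: [0.609, -0.0368, 0.2348]
tcp_rot: [2.909, -1.182, -0.002]
contact_force: [-5.7, -3.7, 8.4]
width: 0.0213
grip_force: 34.6
```

```bash
python3 arc.py .6 .7 5
```

```text
t 7.65 th 0.598 r 0.158 z 0.2348 Fpull 6.81 f [-5.7 -3.7  8.4] w 0.021281090675201318 34.6407812833786
[[np.float64(0.05), np.float64(-0.32), 0], [np.float64(0.11), np.float64(-0.63), 0], [np.float64(0.17), np.float64(-0.94), 0], [np.float64(0.24), np.float64(-1.26), 0], [np.float64(0.32), np.float64(-1.57), 0]]
```

>>> {"op": "apply_moves", "data": {
  "travel": [
    [0.05,-0.32,0],
    [0.11,-0.63,0],
    [0.17,-0.94,0],
    [0.24,-1.26,0],
    [0.32,-1.57,0],
    [0.32,-1.57,0]
  ],
  "twist": [0,0,0,0,0,0]
}}

```text
time_s: 8.4
tool_pos: [0.6219, -0.0279, 0.2347]
tcp_rot: [2.909, -1.182, -0.002]
contact_force: [-5.3, -2.7, 8.2]
width: 0.0212
grip_force: 34.7
```

```bash
python3 arc.py .7 .9 20
```

```text
t 8.4 th 0.6976 r 0.158 z 0.2347 Fpull 5.93 f [-5.3 -2.7  8.2] w 0.021153044361480074 34.692201018333435
[[np.float64(0.04), np.float64(-0.15), 0], [np.float64(0.08), np.float64(-0.31), 0], [np.float64(0.13), np.float64(-0.46), 0], [np.float64(0.17), np.float64(-0.62), 0], [np.float64(0.22), np.float64(-0.77), 0], [np.float64(0.26), np.float64(-0.92), 0], [np.float64(0.31), np.float64(-1.07), 0], [np.float64(0.36), np.float64(-1.23), 0], [np.float64(0.42), np.float64(-1.38), 0], [np.float64(0.47), np.float64(-1.53), 0], [np.float64(0.53), np.float64(-1.68), 0], [np.float64(0.58), np.float64(-1.83), 0], [np.float64(0.64), np.float64(-1.98), 0], [np.float64(0.7), np.float64(-2.13), 0], [np.float64(0.76), np.float64(-2.27), 0], [np.float64(0.83), np.float64(-2.42), 0], [np.float64(0.89), np.float64(-2.57), 0], [np.float64(0.96), np.float64(-2.71), 0], [np.float64(1.02), np.float64(-2.86), 0], [np.float64(1.09), np.float64(-3.0), 0]]
```

>>> {"op": "apply_moves", "data": {
  "travel": [
    [0.08,-0.31,0],
    [0.13,-0.46,0],
    [0.17,-0.62,0],
    [0.17,-0.62,0]
  ],
  "twist": [0,0,0,0]
}}

```text
time_s: 8.9
tool_pos: [0.627, -0.025, 0.2347]
tcp_rot: [2.908, -1.182, -0.004]
contact_force: [-7.3, -3.1, 9.1]
width: 0.0209
grip_force: 34.9
```

```bash
python3 arc.py .74 .78 4
```

```text
t 8.9 th 0.7346 r 0.158 z 0.2347 Fpull 7.82 f [-7.3 -3.1  9.1] w 0.020854812753333556 34.943745732307434
[[np.float64(0.05), np.float64(-0.15), 0], [np.float64(0.09), np.float64(-0.31), 0], [np.float64(0.14), np.float64(-0.46), 0], [np.float64(0.19), np.float64(-0.61), 0]]
```

>>> {"op": "apply_moves", "data": {
  "travel": [
    [0.05,-0.15,0],
    [0.05,-0.15,0]
  ],
  "twist": [0,0]
}}

```text
time_s: 9.15
tool_pos: [0.6283, -0.0243, 0.2347]
tcp_rot: [2.908, -1.182, -0.004]
contact_force: [-7.1, -4.3, 9.2]
width: 0.0212
grip_force: 35.0
```

```bash
python3 arc.py .75 .76 1
```

```text
t 9.15 th 0.7437 r 0.1579 z 0.2347 Fpull 8.31 f [-7.1 -4.3  9.2] w 0.02120443879577294 34.97857868671417
[[np.float64(0.05), np.float64(-0.15), 0]]
```

>>> {"op": "apply_moves", "data": {
  "travel": [
    [0.05,-0.15,0],
    [0.05,-0.15,0]
  ],
  "twist": [0,0]
}}

```text
time_s: 9.4
tool_pos: [0.6296, -0.0236, 0.2347]
tcp_rot: [2.908, -1.182, -0.005]
contact_force: [-8.4, -2.9, 9.9]
width: 0.0212
grip_force: 35.0
```

```bash
python3 arc.py .76 .80 4
```

```text
t 9.4 th 0.753 r 0.1579 z 0.2347 Fpull 8.77 f [-8.4 -2.9  9.9] w 0.021211775158845626 35.01581847667694
[[np.float64(0.05), np.float64(-0.15), 0], [np.float64(0.1), np.float64(-0.3), 0], [np.float64(0.15), np.float64(-0.46), 0], [np.float64(0.21), np.float64(-0.61), 0]]
```

The pull is rising above the spring's own curve, so the pin is on the pawl. Continuing in small steps.

>>> {"op": "apply_moves", "data": {
  "travel": [
    [0.05,-0.15,0],
    [0.05,-0.15,0]
  ],
  "twist": [0,0]
}}

```text
time_s: 9.65
tool_pos: [0.6309, -0.0229, 0.2347]
tcp_rot: [2.907, -1.182, -0.005]
contact_force: [-9.4, -3.6, 9.1]
width: 0.0211
grip_force: 35.1
```

```bash
python3 arc.py .77 .78 1
```

```text
t 9.65 th 0.7625 r 0.1579 z 0.2347 Fpull 10.02 f [-9.4 -3.6  9.1] w 0.021092948555097114 35.060298442840576
[[np.float64(0.05), np.float64(-0.15), 0]]
```

>>> {"op": "apply_moves", "data": {
  "travel": [
    [0.05,-0.15,0],
    [0.05,-0.15,0]
  ],
  "twist": [0,0]
}}

```text
time_s: 9.9
tool_pos: [0.6325, -0.022, 0.2348]
tcp_rot: [2.908, -1.182, -0.004]
contact_force: [-8.4, -3.8, 10.1]
width: 0.0213
grip_force: 34.9
```

```bash
python3 arc.py .78 .80 2
```

```text
t 9.9 th 0.7744 r 0.1579 z 0.2348 Fpull 9.15 f [-8.4 -3.8 10.1] w 0.021264859850562465 34.89301264286041
[[np.float64(0.05), np.float64(-0.15), 0], [np.float64(0.11), np.float64(-0.3), 0]]
```

>>> {"op": "apply_moves", "data": {
  "travel": [
    [0.03,-0.08,0],
    [0.03,-0.08,0]
  ],
  "twist": [0,0]
}}

```text
time_s: 10.15
tool_pos: [0.6334, -0.0216, 0.2347]
tcp_rot: [2.908, -1.182, -0.004]
contact_force: [-7.1, -3.9, 9.3]
width: 0.0208
grip_force: 34.8
```

```bash
python3 arc.py .785 .79 1
```

```text
t 10.15 th 0.7806 r 0.158 z 0.2347 Fpull 8.08 f [-7.1 -3.9  9.3] w 0.020834306183807598 34.84209179878235
[[np.float64(0.03), np.float64(-0.08), 0]]
```

>>> {"op": "apply_moves", "data": {
  "travel": [
    [0.03,-0.08,0],
    [0.03,-0.08,0]
  ],
  "twist": [0,0]
}}

```text
time_s: 10.4
tool_pos: [0.6342, -0.0212, 0.2347]
tcp_rot: [2.908, -1.182, -0.004]
contact_force: [-6.8, -3.6, 9.0]
width: 0.0209
grip_force: 34.8
```

```bash
python3 arc.py .79 .80 2
```

```text
t 10.4 th 0.786 r 0.1579 z 0.2347 Fpull 7.75 f [-6.8 -3.6  9. ] w 0.02093455800887053 34.840044379234314
[[np.float64(0.03), np.float64(-0.08), 0], [np.float64(0.05), np.float64(-0.15), 0]]
```

Pull has dropped from 10.0 N to the spring's own level, so the pawl is closing. Two more fine steps to find the onset of the stop.

>>> {"op": "apply_moves", "data": {
  "travel": [
    [0.03,-0.08,0],
    [0.03,-0.08,0]
  ],
  "twist": [0,0]
}}

```text
time_s: 10.65
tool_pos: [0.6349, -0.0208, 0.2347]
tcp_rot: [2.908, -1.182, -0.004]
contact_force: [-7.9, -3.3, 10.0]
width: 0.0216
grip_force: 34.8
```

```bash
python3 arc.py .795 .80 1
```

```text
t 10.65 th 0.7915 r 0.158 z 0.2347 Fpull 8.54 f [-7.9 -3.3 10. ] w 0.021647804783908833 34.840988516807556
[[np.float64(0.03), np.float64(-0.08), 0]]
```

>>> {"op": "apply_moves", "data": {
  "travel": [
    [0.02,-0.06,0],
    [0.02,-0.06,0]
  ],
  "twist": [0,0]
}}

```text
time_s: 10.9
tool_pos: [0.6355, -0.0205, 0.2348]
tcp_rot: [2.908, -1.182, -0.004]
contact_force: [-7.6, -3.2, 9.5]
width: 0.0211
grip_force: 34.8
```

```bash
python3 arc.py .80 .78 4
```

```text
t 10.9 th 0.7952 r 0.158 z 0.2348 Fpull 8.22 f [-7.6 -3.2  9.5] w 0.021094103124239087 34.847286343574524
[[np.float64(-0.03), np.float64(0.08), 0], [np.float64(-0.05), np.float64(0.15), 0], [np.float64(-0.08), np.float64(0.23), 0], [np.float64(-0.11), np.float64(0.3), 0]]
```

>>> {"op": "apply_moves", "data": {
  "travel": [
    [0.03,-0.08,0],
    [0.03,-0.08,0]
  ],
  "twist": [0,0]
}}

```text
time_s: 11.15
tool_pos: [0.6362, -0.0201, 0.2348]
tcp_rot: [2.908, -1.182, -0.004]
contact_force: [-7.4, -2.8, 9.7]
width: 0.0213
grip_force: 34.8
```

```bash
python3 arc.py .80 .79 2
```

```text
t 11.15 th 0.8007 r 0.158 z 0.2348 Fpull 7.84 f [-7.4 -2.8  9.7] w 0.021335708192891715 34.846147298812866
[[np.float64(-0.03), np.float64(0.08), 0], [np.float64(-0.05), np.float64(0.15), 0]]
```

>>> {"op": "apply_moves", "data": {
  "travel": [
    [0.03,-0.08,0],
    [0.03,-0.08,0]
  ],
  "twist": [0,0]
}}

```text
time_s: 11.4
tool_pos: [0.637, -0.0198, 0.2347]
tcp_rot: [2.908, -1.182, -0.004]
contact_force: [-7.2, -2.8, 9.1]
width: 0.0213
grip_force: 34.8
```

```bash
python3 arc.py .81 .79 4
```

```text
t 11.4 th 0.8062 r 0.158 z 0.2347 Fpull 7.7 f [-7.2 -2.8  9.1] w 0.021328411042429142 34.846293926239014
[[np.float64(-0.03), np.float64(0.07), 0], [np.float64(-0.06), np.float64(0.15), 0], [np.float64(-0.08), np.float64(0.23), 0], [np.float64(-0.11), np.float64(0.3), 0]]
```

>>> {"op": "apply_moves", "data": {
  "travel": [
    [0.03,-0.08,0],
    [0.03,-0.08,0]
  ],
  "twist": [0,0]
}}

```text
time_s: 11.65
tool_pos: [0.6379, -0.0193, 0.2347]
tcp_rot: [2.908, -1.182, -0.004]
contact_force: [-7.1, -2.6, 8.7]
width: 0.0211
grip_force: 34.8
```

```bash
python3 arc.py .81 .79 2
```

```text
t 11.65 th 0.8122 r 0.158 z 0.2347 Fpull 7.53 f [-7.1 -2.6  8.7] w 0.021065330153427587 34.82905089855194
[[np.float64(-0.06), np.float64(0.15), 0], [np.float64(-0.11), np.float64(0.3), 0]]
```

>>> {"op": "apply_moves", "data": {
  "travel": [
    [0.03,-0.08,0],
    [0.03,-0.08,0]
  ],
  "twist": [0,0]
}}

```text
time_s: 11.9
tool_pos: [0.6387, -0.019, 0.2348]
tcp_rot: [2.909, -1.182, -0.004]
contact_force: [-6.3, -3.7, 8.9]
width: 0.0211
grip_force: 34.8
```

```bash
python3 arc.py .81 .79 2; python3 - <<'E'
from h import *
p,d,c=shot("wrist"); cv2.imwrite("pics/w2.png",p[:,:,::-1])
p,d,c=shot("side"); cv2.imwrite("pics/s2.png",cv2.resize(p[150:260,235:375,::-1],None,fx=5,fy=5,interpolation=2))
E
```

```text
t 11.9 th 0.8182 r 0.158 z 0.2348 Fpull 7.3 f [-6.3 -3.7  8.9] w 0.02108545065092252 34.790995717048645
[[np.float64(-0.06), np.float64(0.15), 0], [np.float64(-0.11), np.float64(0.3), 0]]
```

View pics/w2.png

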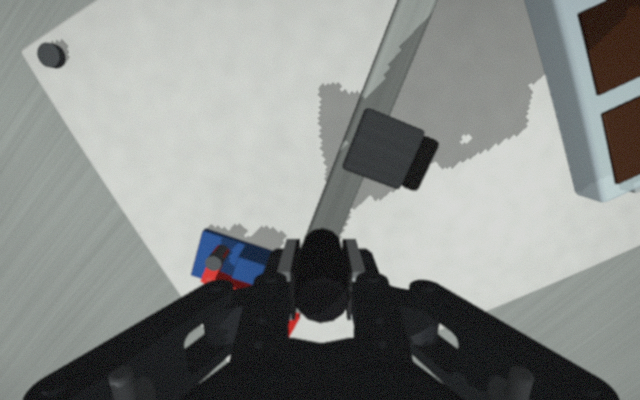

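The wrist view hides the pin under the gripper. In the earlier view the rubber stop stands at about 0.86–0.88 rad, a bit further on, so I'll continue gently.

>>> {"op": "apply_moves", "data": {
  "travel": [
    [0.03,-0.08,0],
    [0.03,-0.08,0]
  ],
  "twist": [0,0]
}}

```text
time_s: 12.25
tool_pos: [0.6396, -0.0185, 0.2347]
tcp_rot: [2.909, -1.182, -0.003]
contact_force: [-6.1, -2.7, 8.3]
width: 0.0214
grip_force: 34.7
```

```bash
python3 arc.py .82 .83 1
```

```text
t 12.25 th 0.8242 r 0.158 z 0.2347 Fpull 6.66 f [-6.1 -2.7  8.3] w 0.02144124892466735 34.74697172641754
[[np.float64(0.06), np.float64(-0.15), 0]]
```

>>> {"op": "apply_moves", "data": {
  "travel": [
    [0.03,-0.08,0],
    [0.03,-0.08,0]
  ],
  "twist": [0,0]
}}

```text
time_s: 12.5
tool_pos: [0.6403, -0.0182, 0.2348]
tcp_rot: [2.909, -1.182, -0.003]
contact_force: [-7.0, -1.7, 9.1]
width: 0.0211
grip_force: 34.8
```

```bash
python3 arc.py .82 .83 1
```

```text
t 12.5 th 0.8292 r 0.158 z 0.2348 Fpull 7.12 f [-7.  -1.7  9.1] w 0.021095197155857497 34.75846767425537
[[np.float64(0.06), np.float64(-0.15), 0]]
```

>>> {"op": "apply_moves", "data": {
  "travel": [
    [0.03,-0.08,0],
    [0.03,-0.08,0]
  ],
  "twist": [0,0]
}}

```text
time_s: 12.75
tool_pos: [0.6411, -0.0179, 0.2348]
tcp_rot: [2.909, -1.182, -0.004]
contact_force: [-6.9, -2.7, 9.3]
width: 0.0211
grip_force: 34.8
```

```bash
python3 arc.py .83 .84 1
```

```text
t 12.75 th 0.8344 r 0.158 z 0.2348 Fpull 7.38 f [-6.9 -2.7  9.3] w 0.021085781661042493 34.759719371795654
[[np.float64(0.06), np.float64(-0.15), 0]]
```

>>> {"op": "apply_moves", "data": {
  "travel": [
    [0.03,-0.08,0],
    [0.03,-0.08,0]
  ],
  "twist": [0,0]
}}

```text
time_s: 13.0
tool_pos: [0.6418, -0.0176, 0.2348]
tcp_rot: [2.908, -1.182, -0.004]
contact_force: [-6.2, -2.6, 9.0]
width: 0.0212
grip_force: 34.8
```

```bash
python3 arc.py .84 .85 1
```

```text
t 13.0 th 0.8392 r 0.158 z 0.2348 Fpull 6.68 f [-6.2 -2.6  9. ] w 0.021186119637833976 34.77716624736786
[[np.float64(0.06), np.float64(-0.15), 0]]
```

>>> {"op": "apply_moves", "data": {
  "travel": [
    [0.03,-0.08,0],
    [0.03,-0.08,0]
  ],
  "twist": [0,0]
}}

```text
time_s: 13.25
tool_pos: [0.6422, -0.0174, 0.2348]
tcp_rot: [2.908, -1.182, -0.005]
contact_force: [-8.9, -4.1, 9.9]
width: 0.0214
grip_force: 35.0
```

```bash
python3 arc.py .84 .85 1
```

```text
t 13.25 th 0.8423 r 0.158 z 0.2348 Fpull 9.75 f [-8.9 -4.1  9.9] w 0.021404781611116405 35.0071781873703
[[np.float64(0.06), np.float64(-0.15), 0]]
```

>>> {"op": "apply_moves", "data": {
  "travel": [
    [0.03,-0.08,0],
    [0.03,-0.08,0]
  ],
  "twist": [0,0]
}}

```text
time_s: 13.5
tool_pos: [0.6427, -0.0172, 0.2347]
tcp_rot: [2.907, -1.182, -0.006]
contact_force: [-10.2, -3.3, 11.0]
width: 0.0213
grip_force: 35.2
```

```bash
python3 arc.py .85 .86 1
```

```text
t 13.5 th 0.8454 r 0.158 z 0.2347 Fpull 10.67 f [-10.2  -3.3  11. ] w 0.021305254065340902 35.15315115451813
[[np.float64(0.06), np.float64(-0.15), 0]]
```

View pics/s2.png

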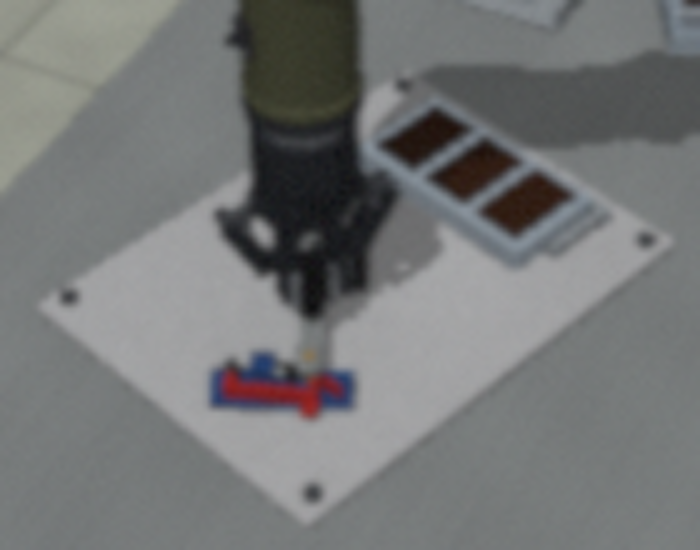

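The side crop (taken at 0.818) shows the brass pin at (310,355), level with the pawl tip. The pull has since risen steeply by 4 N over 1.3 mm, so this is the rubber stop. Easing back.

>>> {"op": "apply_moves", "data": {
  "travel": [
    [-0.02,0.04,0],
    [-0.03,0.08,0],
    [-0.05,0.12,0],
    [-0.06,0.16,0],
    [-0.06,0.16,0]
  ],
  "twist": [0,0,0,0,0]
}}

```text
time_s: 14.12
tool_pos: [0.6417, -0.0176, 0.2348]
tcp_rot: [2.908, -1.182, -0.004]
contact_force: [-6.6, -2.6, 8.6]
width: 0.0213
grip_force: 34.8
```

```bash
python3 arc.py .84 .83 1
```

```text
t 14.125 th 0.8389 r 0.158 z 0.2348 Fpull 7.11 f [-6.6 -2.6  8.6] w 0.02125862506740863 34.80448544025421
[[np.float64(-0.06), np.float64(0.15), 0]]
```

>>> {"op": "apply_moves", "data": {
  "travel": [
    [-0.02,0.04,0],
    [-0.03,0.08,0],
    [-0.03,0.08,0]
  ],
  "twist": [0,0,0]
}}

```text
time_s: 14.5
tool_pos: [0.641, -0.0179, 0.2348]
tcp_rot: [2.908, -1.182, -0.004]
contact_force: [-7.1, -2.7, 9.6]
width: 0.0213
grip_force: 34.8
```

```bash
python3 arc.py .84 .83 1
```

```text
t 14.5 th 0.8338 r 0.158 z 0.2348 Fpull 7.56 f [-7.1 -2.7  9.6] w 0.02125597305807152 34.797804951667786
[[np.float64(-0.06), np.float64(0.15), 0]]
```

>>> {"op": "apply_moves", "data": {
  "travel": [
    [-0.02,0.04,0],
    [-0.03,0.08,0],
    [-0.03,0.08,0]
  ],
  "twist": [0,0,0]
}}

```text
time_s: 14.88
tool_pos: [0.6402, -0.0183, 0.2348]
tcp_rot: [2.908, -1.182, -0.004]
contact_force: [-6.9, -2.8, 8.5]
width: 0.0209
grip_force: 34.8
```

```bash
python3 arc.py .84 .83 1
```

```text
t 14.875 th 0.8285 r 0.158 z 0.2348 Fpull 7.47 f [-6.9 -2.8  8.5] w 0.02090192542284914 34.78971540927887
[[np.float64(-0.06), np.float64(0.15), 0]]
```

>>> {"op": "apply_moves", "data": {
  "travel": [
    [-0.02,0.04,0],
    [-0.03,0.08,0],
    [-0.03,0.08,0]
  ],
  "twist": [0,0,0]
}}

```text
time_s: 15.25
tool_pos: [0.6399, -0.0184, 0.2348]
tcp_rot: [2.909, -1.182, -0.002]
contact_force: [-5.2, -3.2, 7.0]
width: 0.0213
grip_force: 34.6
```

```bash
python3 arc.py .83 .82 1
```

```text
t 15.25 th 0.8263 r 0.158 z 0.2348 Fpull 6.07 f [-5.2 -3.2  7. ] w 0.02129831869845902 34.62348282337189
[[np.float64(-0.06), np.float64(0.15), 0]]
```

It has started to hang on the pawl: the arm moved less than commanded and the pull is dropping. Continuing.

>>> {"op": "apply_moves", "data": {
  "travel": [
    [-0.02,0.04,0],
    [-0.03,0.08,0],
    [-0.03,0.08,0]
  ],
  "twist": [0,0,0]
}}

```text
time_s: 15.62
tool_pos: [0.6396, -0.0185, 0.2348]
tcp_rot: [2.91, -1.182, -0.0]
contact_force: [-2.2, -1.5, 4.7]
width: 0.021
grip_force: 34.5
```

```bash
python3 arc.py .84 .83 1
```

```text
t 15.625 th 0.8244 r 0.1581 z 0.2348 Fpull 2.65 f [-2.2 -1.5  4.7] w 0.02099744527822481 34.463868141174316
[[np.float64(-0.06), np.float64(0.15), 0]]
```

>>> {"op": "apply_moves", "data": {
  "travel": [
    [-0.02,0.04,0],
    [-0.03,0.08,0],
    [-0.03,0.08,0]
  ],
  "twist": [0,0,0]
}}

```text
time_s: 16.0
tool_pos: [0.6392, -0.0186, 0.2348]
tcp_rot: [-2.911, 1.182, -0.001]
contact_force: [-0.9, -1.4, 4.1]
width: 0.0212
grip_force: 34.4
```

```bash
python3 arc.py .83 .82 1
```

```text
t 16.0 th 0.8221 r 0.1581 z 0.2348 Fpull 1.34 f [-0.9 -1.4  4.1] w 0.02120610193908051 34.356839060783386
[[np.float64(-0.06), np.float64(0.15), 0]]
```

The pull is gone (1.3 N, about the grip's own bias), so the arm is hooked. Opening the fingers.

>>> {"op": "apply_moves", "data": {
  "travel": [
    [0,0,0],
    [0,0,0],
    [0,0,0]
  ],
  "twist": [0,0,0],
  "grip_force": 20
}}

```text
time_s: 16.38
tool_pos: [0.6392, -0.0186, 0.2348]
tcp_rot: [-2.911, 1.182, -0.001]
contact_force: [0.4, -1.5, 5.0]
width: 0.021
grip_force: 34.4
```

>>> {"op": "apply_moves", "data": {
  "travel": [
    [0,0,0],
    [0,0,0],
    [0,0,0],
    [0,0,0],
    [0,0,0],
    [0,0,0],
    [0,0,0],
    [0,0,0]
  ],
  "twist": [0,0,0,0,0,0,0,0],
  "grip": 0.7
}}

```text
time_s: 17.38
tool_pos: [0.639, -0.0185, 0.2347]
tcp_rot: [-2.911, 1.182, -0.0]
contact_force: [0.2, -0.6, 0.3]
width: 0.0597
grip_force: 0.0
```

```bash
python3 arc.py .82 .82 1; python3 - <<'E'
from g import *
p,d,c=shot("wrist");P=pts(c,d);g=p.astype(int)
k=(g.max(2)<60)&(P[...,2]>.085)&(P[...,2]<.106)&(np.hypot(P[...,0]-.639,P[...,1]+.018)<.018)
print(k.sum(),P[k].mean(0).round(4))
E
```

```text
t 17.375 th 0.8207 r 0.1583 z 0.2347 Fpull 0.07 f [ 0.2 -0.6  0.3] w 0.05971796101019384 0.0
[[np.float64(0.0), np.float64(0.0), 0]]
2683 [ 0.6436 -0.0233  0.0983]
```

Released with zero force, and the handle still stands between the fingers. Lifting straight up.

>>> {"op": "apply_moves", "data": {
  "travel": [
    [0,0,-0.5],
    [0,0,-1.5],
    [0,0,-3],
    [0,0,-4.5],
    [0,0,-6],
    [0,0,-7.5],
    [0,0,-9.5],
    [0,0,-11.5],
    [0,0,-13.5],
    [0,0,-15],
    [0,0,-16],
    [0,0,-16.5],
    [0,0,-16.5],
    [0,0,-16.5]
  ],
  "twist": [0,0,0,0,0,0,0,0,0,0,0,0,0,0]
}}

```text
time_s: 19.18
tool_pos: [0.6389, -0.0185, 0.399]
tcp_rot: [2.911, -1.182, -0.002]
contact_force: [0.0, 0.4, 1.0]
width: 0.06
grip_force: 0.0
```

```bash
python3 - <<'E'
from g import *
p,d,c=shot("wrist"); cv2.imwrite("pics/w3.png",p[:,:,::-1])
s=bot.get_state();print(s["time_s"],s["contact_force"],np.abs(s["qvel"]).max())
E
```

```text
19.225 [-0.2067405   0.84373544 -0.64037309] 0.0013815707082408106
```

View pics/w3.png

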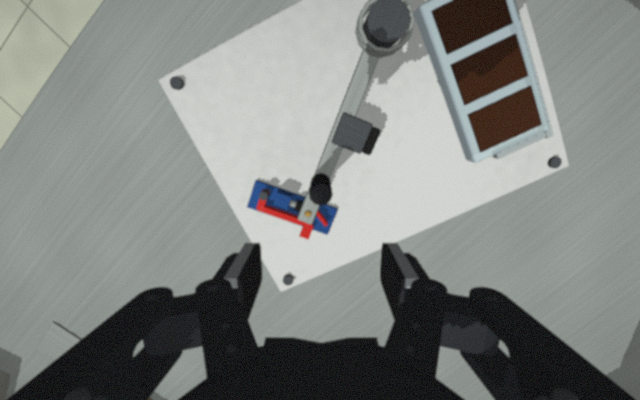

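The arm is cocked: its tip is at (308,213) over the catch, held behind the red pawl, and the mould is undisturbed. The gripper is clear, so I'm handing in.

```bash
python3 -c "
from station import bot
print(bot.sign_off())"
```

```text
the job is handed in; nothing more can be done
None
```

The knocker is cocked on its catch at about 0.82 rad and released, the gripper is clear of everything, and the job was handed in at about 19 s of the 67 s allowed; no verdict was returned.

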